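# Pull test of a glued lid knob

### The arm

A 6-joint arm with a two-finger parallel gripper is mounted at the origin on the work surface. World frame = base frame: x ahead of the robot, y to its left, z up, the work surface at z = 0. Lengths are in m, angles in rad, forces in N, time in s.
With the tool pointing down it reaches from about 0.225 to 0.725 m from the base axis. Payload 3.1 kg.
Tool frame: the origin (TCP) lies midway between the tips of the shut fingers; the grasp point (between the pads) lies 19 mm behind it; y points along the fingers, x is the direction in which the jaws open and shut, and the axes are right-handed (so a half turn about y gives the same grasp; the last joint's range is limited). The gripper opens to 85 mm and grips with 20 to 120 N. Pads are 22 mm wide; open, the fingers measure 114 mm over their backs; the gripper's body (76 mm by 85 mm) begins 54 mm behind the grasp point. The pads swing forward as they close: fully open they stand 13 mm farther back than shut.
Start: joints at [-1.45, 0.048, 0.099, 1.622, 0, 1.443], TCP at [0.129, -0.509, 0.231] pointing down, gripper open.
Joint ranges: [-2.91, 2.91], [-0.99, 1.94], [-1.21, 1.42], [-2.12, 2.29], [-1.49, 1.47], [-3.14, 3.14]. Speed limits (rad/s): [2.79, 2.79, 3.14, 3.14, 3.14, 3.14].

### API

Orientations are given as a 3x3 rotation matrix whose columns are the frame's x, y, z axes.
In Python, from plant import manip, viewer gives the robot as it stands.
- The arm moves only by the tool drive_tool, never from a script. Its argument "moves" is a list of rows, each a list of 7 numbers: the closure, from 0 (fully open) to 1 (shut), then the shift along the tool's x, y, z in m, then the turn, a rotation vector about the tool's x, y, z in degrees. A call has 1 to 20 rows; each row is the pose to reach, as a shift and turn from the pose measured when the call began, along the tool's axes at that moment; what a row does not reach only later rows make up. A row lasts 1/8 s, in which the tool goes at most 62.5 mm and 10.7 degrees, less where a joint would pass 70% of its speed; a pose out of reach is approached as far as the arm can. A call with a gripper value outside its range is refused whole. The fingers move at their own pace and stop on an object; "newtons" is the grip in N (left out, the last holds). Time passes only in rows, so rows that repeat a pose let the fingers close. It gives the time, the measured TCP pose, the force and the opening at its end, in the units of the state.
- manip.get_state(): the state, without advancing time (a new reading comes with each control period).
- viewer.grab_frame(name): name is "side" or "top"; returns a dict with "img" (420x560x3 uint8, red, green, blue), "depth" (420x560 float32, m along the optical axis (not along the pixel's ray), 0 where there is no reading), "intrinsics" (3x3 intrinsics, pixels), "eye" and "rotation" of the camera in the world. Camera axes: x right, y up, looking along -z (the intrinsics and any distortion apply to the point x, -y, -z); pixel columns grow to the right and rows downward; lengths in m; the calibration is good to about 2 mm. A picture is of the moment at which its call begins.
- manip.hand_in(): hands the job in, once; it reports no verdict.
The state is a dict: "clock": time; "joint_positions": joint angles; "joint_vel": joint speeds; "effort": joint torques, N m; "tool_pos": TCP position; "eef_rot": TCP orientation; "wrist_force": force on the tool from outside, world axes, zero at the start; "ft_torque": the same for the moment, N m; "finger_gap": finger opening in m.
Only numpy, scipy, OpenCV 4.12 (cv2) and the standard library are available. Lean on these libraries where they do the work, as an engineer would, in place of code of your own. Each camera call takes 0.05 s, during which the arm holds its last target. There are 200 camera calls.

### The job

Two freshly glued knobs are waiting under spring pull gauges; test the one on the round glass lid. Grip that gauge's black handle, pull it straight up to 10 N (20 mm of travel), hold it there for about two seconds, then ease it all the way back down and let go. Do not overpull it or let it snap back, and leave the gauge on the square ceramic pad at rest.

Things in the scene. Friction and masses are not known exactly. Their poses are not given: they have to be found in the camera images.
- lid_handle (a point): Centre of the pull handle of the gauge on the ROUND 110 mm GLASS LID (the one to test), 185 mm above the table at rest. The handle is an upright black bar 16 mm thick (its x axis), 56 mm long (y), 26 mm tall (z up), on a 10 mm neck, 22 mm clear of the 26 mm gauge tube below. Pinch it from above across its thickness. The lid is clamped on a fixed 140 mm square plywood board.
- lid_gauge (a joint): Travel in m of the handle and tube of the lid's gauge, straight up: 0 at rest, stop at 0.045. A return spring of 0.5 N per mm: 0.020 is the set pull of 10 N (the moving part's own weight of about 1 N comes on top). It springs back down when let go.
- pad_handle (a point): Centre of the pull handle of the other gauge, the same in every way, which holds the knob of a SQUARE WHITE CERAMIC PAD (110 mm) on the same kind of board. Not to be pulled. The two boards may stand either way round, left or right.
- pad_gauge (a joint): Travel in m of the pad's gauge, up; it stays at 0.

How it is judged:
On the way:
1. the lid's gauge is pulled up to 10 N (20 mm, give or take 6 mm) and held there for 1.5 s (value of joint lid_gauge between 0.014 and 0.026 m), for 1.5 s.
At the end, for the whole second after the job is handed in: After the held pull, the lid's gauge is back down at rest (within 3 mm), released, and the pad's gauge is at rest (within 3 mm) (value of joint each of lid_gauge, pad_gauge below 0.003 m); the robot touches nothing.
It fails at once if the lid's gauge is overpulled (beyond 32 mm, 16 N) (value of joint lid_gauge above 0.032 m).
It fails at once if the lid's gauge snaps back (falls faster than 0.35 m/s) (velocity of joint lid_gauge below -0.35 m/s).
It fails at once if the pad's gauge is pulled (more than 5 mm) (value of joint pad_gauge above 0.005 m).
It also fails if it takes over 38 s, if anything falls off the work surface, if the arm or the gripper's body presses on something with over 40 N, if the wrist force passes 120 N, or if a joint passes its speed limit or range.

## Working session

There is one attempt and no reset: what is moved stays moved. The work goes in short steps, Python scripts to look and compute and a tool call to move; the robot and the scene stay as the last step left them, time stands still between calls to the robot, and variables do not carry over. Pictures are saved under pics/ and viewed, about 8 in all and at most 12, crops included, and the job is handed in when it is done.

Besides the shell and the picture viewer there is one more tool, called after "Emit:" as name([rows], argument=value, ...), one row to a line, values as JSON. drive_tool: Moves the arm, as the interface text tells. Its arguments: {"type":"object","properties":{"moves":{"type":"array"},"newtons":{"type":"number"}},"required":["moves"]}

```bash
mkdir -p pics
cat > h.py <<'E'
import numpy as np, cv2
from plant import manip, viewer
def grab(n):
    f=viewer.grab_frame(n); np.savez(f'/tmp/{n}.npz',**f); return f
def pt(f,u,v,d=None):
    K=f['intrinsics']; d=f['depth'][v,u] if d is None else d
    p=np.array([(u-K[0,2])/K[0,0]*d,-(v-K[1,2])/K[1,1]*d,-d])
    return f['rotation']@p+f['eye']
def cloud(f):
    d=f['depth'];K=f['intrinsics'];v,u=np.indices(d.shape)
    p=np.stack([(u-K[0,2])/K[0,0]*d,-(v-K[1,2])/K[1,1]*d,-d],-1)
    return p@f['rotation'].T+f['eye']
E
python3 - <<'E'
from h import *
a=grab('top');b=grab('side')
for n,f in(('top',a),('side',b)):
    cv2.imwrite(f'pics/{n}1.png',f['img'][...,::-1]); print(n,f['eye'],f['rotation'].round(2).tolist(),f.keys())
s=manip.get_state();print(s)
E
```

```text
top [0.42576044 0.01213078 1.07148196] [[0.02, 0.99, -0.15], [-1.0, 0.02, 0.02], [0.02, 0.15, 0.99]] dict_keys(['img', 'depth', 'intrinsics', 'eye', 'rotation'])
side [ 0.25108834 -0.46905751  0.70543931] [[0.86, 0.34, -0.37], [-0.5, 0.62, -0.6], [0.02, 0.7, 0.71]] dict_keys(['img', 'depth', 'intrinsics', 'eye', 'rotation'])
{'clock': 0.1, 'joint_positions': array([-1.44978677e+00,  4.86481576e-02,  9.77250327e-02,  1.62199489e+00,
       -7.55328758e-06,  1.44298302e+00]), 'joint_vel': array([-4.05459366e-05,  6.95964963e-04,  2.75596670e-03,  1.37784359e-03,
        4.85262524e-04, -4.09534440e-04]), 'effort': array([ 4.10642533e-03, -3.39851260e+01,  3.20935893e+01,  1.58763654e-02,
       -1.20513473e-04, -4.00469673e-06]), 'tool_pos': array([ 0.12919873, -0.50827649,  0.23023427]), 'eef_rot': array([[ 2.46262981e-01, -2.63615693e-04,  9.69203010e-01],
       [-9.69200759e-01,  2.10525467e-03,  2.46262982e-01],
       [-2.10533795e-03, -9.99997749e-01,  2.62949762e-04]]), 'wrist_force': array([ 0.09140819,  0.08138919, -0.13182313]), 'ft_torque': array([-0.00718302, -0.01094879,  0.00412542]), 'finger_gap': 0.08527444527871011}
```

View pics/top1.png

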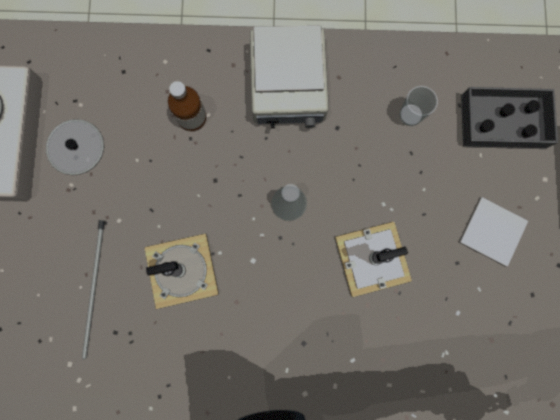

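View pics/side1.png

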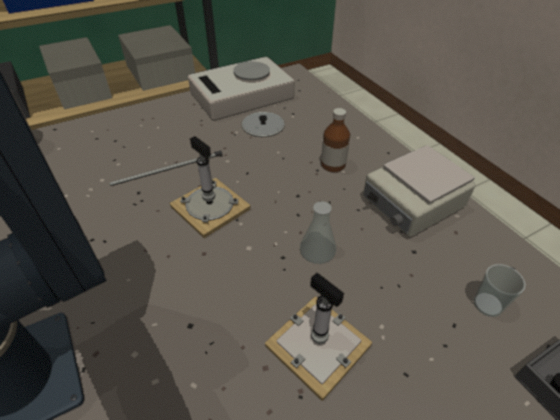

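The round lid's gauge is on the left: handle near (162,269) in the top picture and (201,147) in the side picture. The square pad's gauge is on the right, at (392,255) in the top picture. Next I'll locate the lid handle from depth.

Run:
```python
from h import *
for n,(u0,u1,v0,v1) in(('top',(140,190,255,285)),('side',(185,218,132,165))):
    f=dict(np.load(f'/tmp/{n}.npz')); P=cloud(f)[v0:v1,u0:u1].reshape(-1,3); ok=f['depth'][v0:v1,u0:u1].ravel()>0
    dark=f['img'][v0:v1,u0:u1].reshape(-1,3).max(1)<45
    m=ok&(P[:,2]>.165)&(P[:,2]<.215)
    Q=P[m];print(n,m.sum(),(m&dark).sum(),Q.min(0).round(3),Q.max(0).round(3),np.median(Q,0).round(3))
    t=Q[Q[:,2]>.188]; 
    r=cv2.minAreaRect((t[:,:2]*1000).astype(np.float32));print('top face',len(t),r,cv2.boxPoints(r).round(0).tolist())
    img=f['img'][v0-15:v1+15,u0-15:u1+15,::-1]; cv2.imwrite(f'pics/{n}c.png',cv2.resize(img,None,fx=8,fy=8,interpolation=2))
```

```text
top 302 243 [0.437 0.198 0.175] [0.463 0.254 0.203] [0.45  0.225 0.198]
top face 277 ((450.13983154296875, 226.614990234375), (16.119766235351562, 55.76536178588867), 14.166937828063965) [[436.0, 252.0], [449.0, 198.0], [465.0, 202.0], [451.0, 256.0]]
side 276 229 [0.435 0.199 0.166] [0.462 0.256 0.199] [0.447 0.22  0.192]
top face 167 ((448.3294982910156, 227.59349060058594), (16.949853897094727, 56.85801696777344), 15.84377384185791) [[432.0, 253.0], [448.0, 198.0], [464.0, 203.0], [449.0, 257.0]]
```

View pics/topc.png

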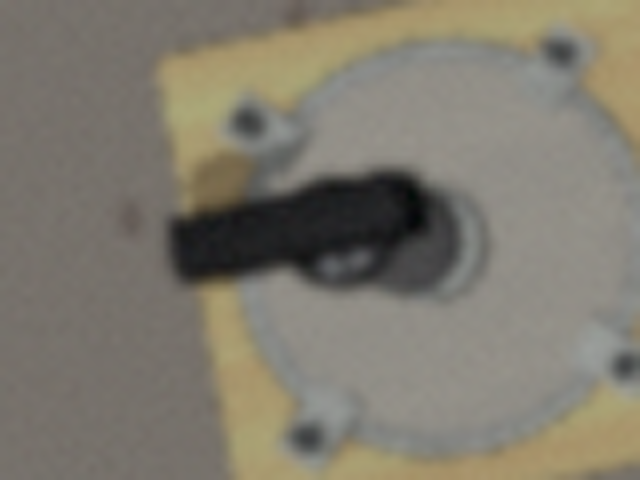

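Both cameras put the lid handle at about (0.449, 0.227, 0.185), with its thickness axis at +14.5° in yaw. I'll go above it first.

Emit:
drive_tool([
  [0, 0, -0.06, 0, 0, 0, 0],
  [0, 0, -0.07, 0, 0, 0, 0],
  [0.3, -0.634, -0.07, 0.491, 0, -90, 0],
  [0.3, -0.634, -0.07, 0.491, 0, -90, 0],
  [0.3, -0.634, -0.07, 0.491, 0, -90, 0],
  [0.3, -0.634, -0.07, 0.491, 0, -90, 0],
  [0.3, -0.634, -0.07, 0.491, 0, -90, 0],
  [0.3, -0.634, -0.07, 0.491, 0, -90, 0],
  [0.3, -0.634, -0.07, 0.491, 0, -90, 0],
  [0.3, -0.634, -0.07, 0.491, 0, -90, 0],
  [0.3, -0.634, -0.07, 0.491, 0, -90, 0],
  [0.3, -0.634, -0.07, 0.491, 0, -90, 0],
  [0.3, -0.634, -0.07, 0.491, 0, -90, 0],
  [0.3, -0.634, -0.07, 0.491, 0, -90, 0],
  [0.3, -0.634, -0.07, 0.491, 0, -90, 0],
  [0.3, -0.634, -0.07, 0.491, 0, -90, 0],
  [0.3, -0.634, -0.07, 0.491, 0, -90, 0],
  [0.3, -0.634, -0.07, 0.491, 0, -90, 0],
  [0.3, -0.634, -0.07, 0.491, 0, -90, 0],
  [0.3, -0.634, -0.07, 0.491, 0, -90, 0],
], newtons=40)

```text
clock: 2.6
tool_pos: [0.449, 0.2262, 0.3023]
eef_rot: [[0.97, 0.001, -0.245], [0.245, 0.002, 0.97], [0.001, -1.0, 0.002]]
wrist_force: [0.0, 0.5, 0.1]
finger_gap: 0.0599
```

Emit:
drive_tool([
  [0.3, 0, 0.04, 0, 0, 0, 0],
  [0.3, 0, 0.08, 0, 0, 0, 0],
  [0.3, 0, 0.1, 0, 0, 0, 0],
  [0.3, 0, 0.115, 0, 0, 0, 0],
  [0.3, 0, 0.126, 0, 0, 0, 0],
  [0.3, 0, 0.136, 0, 0, 0, 0],
  [0.3, 0, 0.136, 0, 0, 0, 0],
])

```text
clock: 3.48
tool_pos: [0.4488, 0.2265, 0.1658]
eef_rot: [[0.97, -0.0, -0.245], [0.245, 0.002, 0.97], [0.0, -1.0, 0.002]]
wrist_force: [0.3, 0.2, -0.4]
finger_gap: 0.0599
```

Run:
```python
from h import *
f=grab('side'); cv2.imwrite('pics/side2.png',cv2.resize(f['img'][70:250,110:310,::-1],None,fx=3,fy=3,interpolation=2))
s=manip.get_state();print(s['tool_pos'],s['wrist_force'],s['finger_gap'])
```

```text
[0.44916161 0.22659909 0.16641401] [-0.47778692  0.43732777  0.44647732] 0.05938268365223658
```

View pics/side2.png

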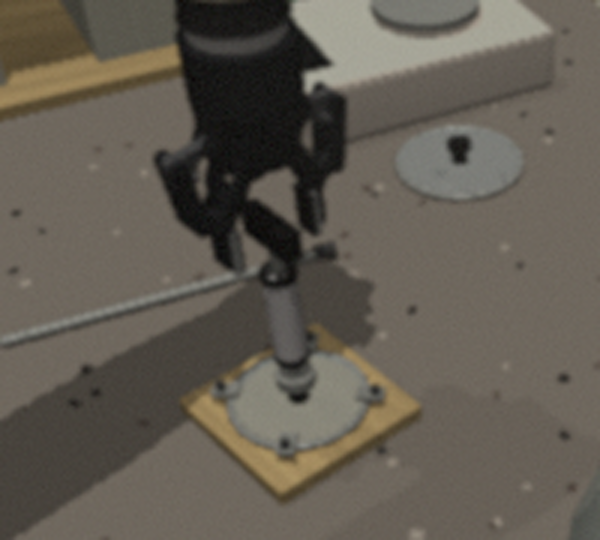

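The crop shows the bar at about (270,230) between the two fingers, which are at (228,245) and (312,210). I'll close now.

Emit:
drive_tool([
  [0.6, 0, 0, 0, 0, 0, 0],
  [0.8, 0, 0, 0, 0, 0, 0],
  [1, 0, 0, 0, 0, 0, 0],
  [1, 0, 0, 0, 0, 0, 0],
  [1, 0, 0, 0, 0, 0, 0],
  [1, 0, 0, 0, 0, 0, 0],
  [1, 0, 0, 0, 0, 0, 0],
  [1, 0, 0, 0, 0, 0, 0],
], newtons=60)

```text
clock: 4.53
tool_pos: [0.4506, 0.227, 0.1672]
eef_rot: [[0.97, 0.004, -0.245], [0.245, 0.004, 0.97], [0.005, -1.0, 0.002]]
wrist_force: [5.6, 1.4, 1.8]
finger_gap: 0.015
```

Emit:
drive_tool([
  [1, 0, -0.002, 0, 0, 0, 0],
  [1, 0, -0.004, 0, 0, 0, 0],
  [1, 0, -0.006, 0, 0, 0, 0],
  [1, 0, -0.008, 0, 0, 0, 0],
  [1, 0, -0.01, 0, 0, 0, 0],
  [1, 0, -0.01, 0, 0, 0, 0],
])

```text
clock: 5.28
tool_pos: [0.4505, 0.227, 0.1762]
eef_rot: [[0.97, 0.003, -0.245], [0.245, 0.003, 0.97], [0.004, -1.0, 0.003]]
wrist_force: [5.5, 2.0, -4.8]
finger_gap: 0.0153
```

The force changed by 6.6 N over 9 mm, which fits the spring plus the part's own weight, so the grip isn't slipping. I'll go on to 20 mm and hold.

Emit:
drive_tool([
  [1, 0, -0.002, 0, 0, 0, 0],
  [1, 0, -0.004, 0, 0, 0, 0],
  [1, 0, -0.006, 0, 0, 0, 0],
  [1, 0, -0.008, 0, 0, 0, 0],
  [1, 0, -0.01, 0, 0, 0, 0],
  [1, 0, -0.0115, 0, 0, 0, 0],
  [1, 0, -0.0115, 0, 0, 0, 0],
  [1, 0, -0.0115, 0, 0, 0, 0],
])

```text
clock: 6.28
tool_pos: [0.4505, 0.227, 0.1852]
eef_rot: [[0.97, 0.002, -0.245], [0.245, 0.003, 0.97], [0.002, -1.0, 0.003]]
wrist_force: [6.9, 2.5, -9.2]
finger_gap: 0.0151
```

Run:
```python
from h import *
s=manip.get_state();print(s['tool_pos'],s['wrist_force'],s['finger_gap'])
f=grab('side'); cv2.imwrite('pics/side3.png',cv2.resize(f['img'][70:250,110:310,::-1],None,fx=3,fy=3,interpolation=2))
```

```text
[0.45051225 0.22700669 0.18522366] [ 6.93784855  2.52463946 -9.24354403] 0.015072159229561228
```

View pics/side3.png

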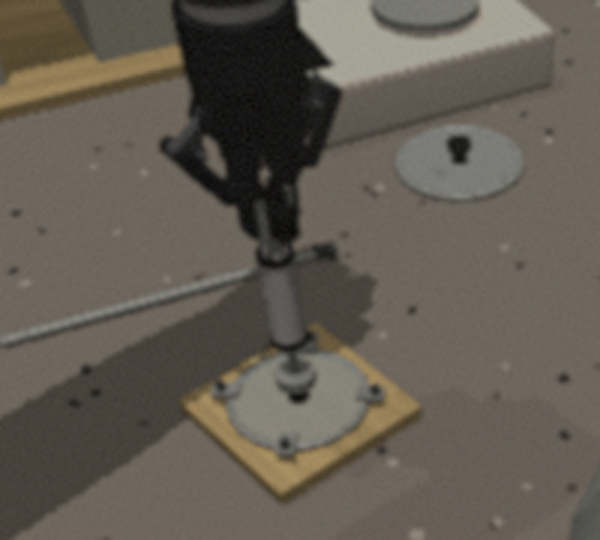

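The crop shows the tube raised: its lower ring went from row 362 to row 340. The TCP rose 18 mm and the pull is about 9 N, so I'll add 2 mm and hold for just over 2 s.

Emit:
drive_tool([
  [1, 0, -0.0015, 0, 0, 0, 0],
  [1, 0, -0.0025, 0, 0, 0, 0],
  [1, 0, -0.0025, 0, 0, 0, 0],
  [1, 0, -0.0025, 0, 0, 0, 0],
  [1, 0, -0.0025, 0, 0, 0, 0],
  [1, 0, -0.0025, 0, 0, 0, 0],
  [1, 0, -0.0025, 0, 0, 0, 0],
  [1, 0, -0.0025, 0, 0, 0, 0],
  [1, 0, -0.0025, 0, 0, 0, 0],
  [1, 0, -0.0025, 0, 0, 0, 0],
  [1, 0, -0.0025, 0, 0, 0, 0],
  [1, 0, -0.0025, 0, 0, 0, 0],
  [1, 0, -0.0025, 0, 0, 0, 0],
  [1, 0, -0.0025, 0, 0, 0, 0],
  [1, 0, -0.0025, 0, 0, 0, 0],
  [1, 0, -0.0025, 0, 0, 0, 0],
  [1, 0, -0.0025, 0, 0, 0, 0],
  [1, 0, -0.0025, 0, 0, 0, 0],
  [1, 0, -0.0025, 0, 0, 0, 0],
  [1, 0, -0.0025, 0, 0, 0, 0],
])

```text
clock: 8.82
tool_pos: [0.4505, 0.227, 0.1852]
eef_rot: [[0.97, -0.0, -0.245], [0.245, 0.002, 0.97], [0.0, -1.0, 0.002]]
wrist_force: [5.8, 1.8, -9.4]
finger_gap: 0.015
```

Run:
```python
from h import *
s=manip.get_state();print(s['tool_pos'],s['wrist_force'],s['finger_gap'])
f=grab('side');g=dict(np.load('/tmp/side.npz'))
# tube-region upward shift vs pre-grasp isn't stored; measure the tube ring from depth
P=cloud(f)
m=(np.hypot(P[...,0]-.449,P[...,1]-.227)<.02)&(f['depth']>0)&(P[...,2]<.18)
z=np.sort(P[m][:,2]);print(np.histogram(z,np.arange(.0,.19,.01)))
cv2.imwrite('pics/side4.png',cv2.resize(f['img'][120:220,160:260,::-1],None,fx=6,fy=6,interpolation=2))
```

```text
[0.45052274 0.22700451 0.1852234 ] [ 5.80256774  1.77149955 -9.3708506 ] 0.01497013639134605
(array([  0,  40,  73,  11, 105,  16,   8,   4,  41,  42,  39,  40,  42,
        41,  44,  39,  88,  12]), array([0.  , 0.01, 0.02, 0.03, 0.04, 0.05, 0.06, 0.07, 0.08, 0.09, 0.1 ,
       0.11, 0.12, 0.13, 0.14, 0.15, 0.16, 0.17, 0.18]))
```

View pics/side4.png

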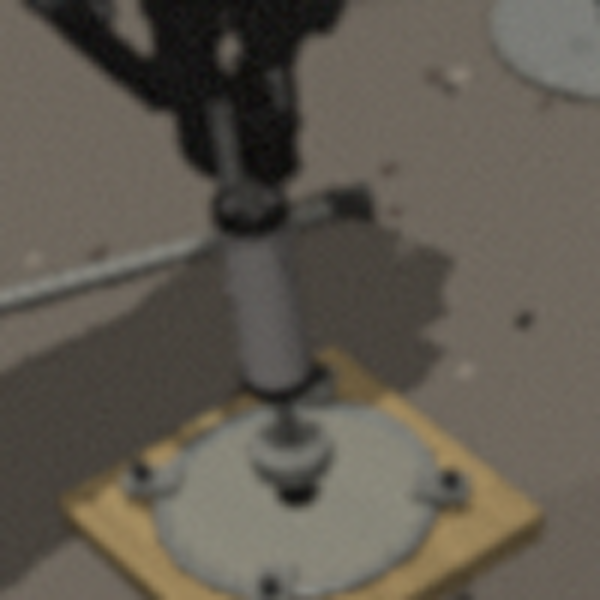

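The 2.5 mm shift only made up the arm's droop, so it held steady at about 17–18 mm (9.4 N) for 2.5 s. That is inside the window, but I'll nudge it to 20 mm and hold there for 2 s.

Emit:
drive_tool([
  [1, 0, -0.0035, 0, 0, 0, 0],
  [1, 0, -0.005, 0, 0, 0, 0],
  [1, 0, -0.005, 0, 0, 0, 0],
  [1, 0, -0.005, 0, 0, 0, 0],
  [1, 0, -0.005, 0, 0, 0, 0],
  [1, 0, -0.005, 0, 0, 0, 0],
  [1, 0, -0.005, 0, 0, 0, 0],
  [1, 0, -0.005, 0, 0, 0, 0],
  [1, 0, -0.005, 0, 0, 0, 0],
  [1, 0, -0.005, 0, 0, 0, 0],
  [1, 0, -0.005, 0, 0, 0, 0],
  [1, 0, -0.005, 0, 0, 0, 0],
  [1, 0, -0.005, 0, 0, 0, 0],
  [1, 0, -0.005, 0, 0, 0, 0],
  [1, 0, -0.005, 0, 0, 0, 0],
  [1, 0, -0.005, 0, 0, 0, 0],
  [1, 0, -0.005, 0, 0, 0, 0],
  [1, 0, -0.005, 0, 0, 0, 0],
])

```text
clock: 11.12
tool_pos: [0.4505, 0.227, 0.1874]
eef_rot: [[0.97, -0.002, -0.244], [0.244, 0.002, 0.97], [-0.002, -1.0, 0.002]]
wrist_force: [5.9, 1.5, -11.0]
finger_gap: 0.0152
```

It is now at 20.2 mm with 11.0 N (10 N of spring plus 1 N of weight). Easing it down.

Emit:
drive_tool([
  [1, 0, -0.001, 0, 0, 0, 0],
  [1, 0, 0.001, 0, 0, 0, 0],
  [1, 0, 0.003, 0, 0, 0, 0],
  [1, 0, 0.005, 0, 0, 0, 0],
  [1, 0, 0.007, 0, 0, 0, 0],
  [1, 0, 0.009, 0, 0, 0, 0],
  [1, 0, 0.011, 0, 0, 0, 0],
  [1, 0, 0.013, 0, 0, 0, 0],
  [1, 0, 0.015, 0, 0, 0, 0],
  [1, 0, 0.017, 0, 0, 0, 0],
  [1, 0, 0.0185, 0, 0, 0, 0],
  [1, 0, 0.02, 0, 0, 0, 0],
  [1, 0, 0.0205, 0, 0, 0, 0],
  [1, 0, 0.0205, 0, 0, 0, 0],
  [1, 0, 0.0205, 0, 0, 0, 0],
])

```text
clock: 13.0
tool_pos: [0.4506, 0.227, 0.1673]
eef_rot: [[0.97, -0.002, -0.244], [0.244, 0.002, 0.97], [-0.001, -1.0, 0.002]]
wrist_force: [2.9, 0.5, 0.4]
finger_gap: 0.0153
```

It is back at the grip height with the pull gone. Next I'll open the jaws gently and see whether the gauge is released.

Emit:
drive_tool([
  [0.7, 0, 0, 0, 0, 0, 0],
  [0.5, 0, 0, 0, 0, 0, 0],
  [0.3, 0, 0, 0, 0, 0, 0],
  [0.3, 0, 0, 0, 0, 0, 0],
  [0.3, 0, 0, 0, 0, 0, 0],
])

```text
clock: 13.62
tool_pos: [0.4504, 0.227, 0.1672]
eef_rot: [[0.97, -0.002, -0.245], [0.245, 0.002, 0.97], [-0.002, -1.0, 0.002]]
wrist_force: [0.1, 0.6, -0.2]
finger_gap: 0.0597
```

Emit:
drive_tool([
  [0.3, 0, -0.01, 0, 0, 0, 0],
  [0.3, 0, -0.03, 0, 0, 0, 0],
  [0.3, 0, -0.06, 0, 0, 0, 0],
  [0.3, 0, -0.09, 0, 0, 0, 0],
  [0.3, 0, -0.12, 0, 0, 0, 0],
  [0.3, 0, -0.13, 0, 0, 0, 0],
  [0.3, 0, -0.13, 0, 0, 0, 0],
  [0.3, 0, -0.13, 0, 0, 0, 0],
])

```text
clock: 14.62
tool_pos: [0.4503, 0.2266, 0.2958]
eef_rot: [[0.97, -0.004, -0.244], [0.244, 0.001, 0.97], [-0.004, -1.0, 0.002]]
wrist_force: [1.4, 0.1, -1.2]
finger_gap: 0.0599
```

Run:
```python
from h import *
s=manip.get_state();print(s['clock'],s['tool_pos'],s['wrist_force'],s['finger_gap'])
f=grab('side');P=cloud(f)
for n,(u0,u1,v0,v1) in(('lid',(185,218,132,165)),('pad',(305,348,268,308))):
    Q=P[v0:v1,u0:u1].reshape(-1,3);Q=Q[(Q[:,2]>.165)&(Q[:,2]<.24)];print(n,len(Q),Q.min(0).round(3),Q.max(0).round(3),np.percentile(Q[:,2],95).round(4))
cv2.imwrite('pics/side5.png',f['img'][...,::-1])
```

```text
14.625 [0.45028129 0.22661886 0.2957874 ] [ 1.38475911  0.07134176 -1.22586379] 0.059889924519607333
lid 277 [0.435 0.199 0.165] [0.462 0.256 0.198] 0.1973
pad 596 [ 0.469 -0.23   0.166] [ 0.498 -0.174  0.2  ] 0.1979
```

View pics/side5.png

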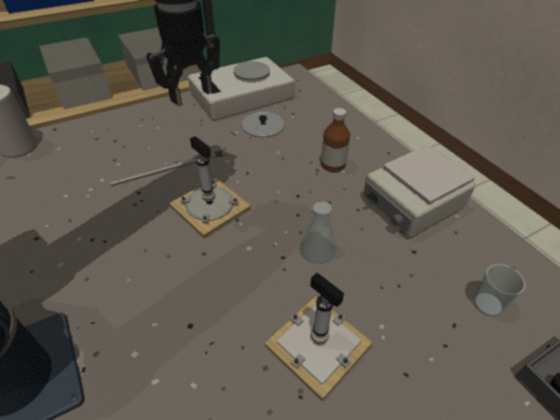

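Both handles are at their rest height: lid at (201,147), unchanged from the start, and pad at (327,289). The gripper is well clear at (183,70).

```bash
python3 -c "
from plant import manip
print(manip.hand_in())"
```

```text
the job is handed in; nothing more can be done
None
```

I tested the round glass lid's gauge and handed the job in after about 15 s of robot time. No verdict was reported.

- **Pull:** I gripped the handle and pulled it straight up. It held at about 17–18 mm (9.4 N at the wrist) for 2.5 s. I then raised it to 20.2 mm (11.0 N, which is 10 N of spring plus about 1 N of weight) and held it there for about 2 s.
- **Return:** I eased it down over about 1.9 s at roughly 16 mm/s, until the TCP was back at its grip height with no pull left. Then I opened the jaws and retreated upward.
- **Last checks:** Camera depth put both handle tops at about 0.198 m, the rest height, so the pad's gauge shows no lift. The gripper hung free about 0.1 m above the handle, with about 1–2 N left on the wrist sensor.
- **Disagreement:** At the first hold, TCP travel read 18 mm while the force implied about 17 mm. Both are inside the 14–26 mm window.

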